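# Put the plywood blanks away and latch the drawer

### The arm

A 6-joint arm with a two-finger parallel gripper is mounted at the origin on the work surface. World frame = base frame: x ahead of the robot, y to its left, z up, the work surface at z = 0. Lengths are in m, angles in degrees, forces in N, time in s.
With the tool pointing down it reaches from about 0.3 to 0.75 m from the base axis. Payload 8.5 kg.
Tool frame: the origin (TCP) lies midway between the tips of the shut fingers; the grasp point (between the pads) lies 19 mm behind it; z points along the fingers, y is the line along which they close (so a half turn about z gives the same grasp; the last joint's range is limited). The gripper opens to 85 mm and grips with 20 to 120 N. Pads are 22 mm wide; open, the fingers measure 114 mm over their backs; the gripper's body (76 mm by 85 mm) begins 54 mm behind the grasp point. The pads swing forward as they close: fully open they stand 13 mm farther back than shut.
Start: joints at [-78.57, 21.807, 74.336, -0, 83.858, -12.336], TCP at [0.222, -0.503, 0.231] pointing down, gripper open.
Joint ranges: [-178.18, 178.18], [-50.72, 133.34], [12.68, 142.11], [-81.47, 261.47], [9.98, 163.14], [-165.26, 165.26]. Speed limits (degrees/s): [136.94, 136.94, 180, 180, 180, 180].

### API

Orientations are given as a 3x3 rotation matrix whose columns are the frame's x, y, z axes.
In Python, from rig import observe, optics, order, spotter gives the robot as it stands.
- The arm moves only by the tool move_arm, never from a script. Its argument "series" is text: rows parted by semicolons, each of 5 numbers parted by spaces: the shift along the tool's x, y, z in cm, then the turn about the tool's z in degrees, then the opening, from -1 (shut) to 1 (fully open). A call has 1 to 8 rows; each row is the pose to reach, as a shift and turn from the pose commanded when the call began, along the tool's axes at that moment; what a row does not reach only later rows make up. A row lasts 1/8 s, in which the tool goes at most 62.5 mm and 10.7 degrees, less where a joint would pass 70% of its speed; a pose out of reach is approached as far as the arm can. A call with a gripper value outside its range is refused whole. The fingers move at their own pace and stop on an object; "force" is the grip in N (left out, the last holds). Time passes only in rows, so rows that repeat a pose let the fingers close. It gives the time, the measured TCP pose, the force, the opening and the grip force at its end, in the units of the state.
- observe(): the state, without advancing time (a new reading comes with each control period).
- optics.get_image(name): name is "side" or "top" or "wrist"; returns a dict with "pixels" (480x640x3 uint8, blue, green, red), "camera_matrix" (3x3 intrinsics, pixels), "rvec" (rotation vector, rad) and "tvec" (3), from world to camera coordinates, as OpenCV has them. Camera axes: x right, y down, z forward; pixel columns grow to the right and rows downward; lengths in m; the calibration is good to about 2 mm. A picture is of the moment at which its call begins. There is no depth.
- order.close_job(): hands the job in; it is judged then, once.
Trained networks look in the newest picture that a camera, given by its name, has taken for a name from the list of things; names that differ only in an ending like _2 or _b are one class to them, and where a whole thing is asked for, a point or a joint stands for the part that bears it (a point fixed in the world has none). Each returns a list of dicts, best first, with "score" (0 to 1); they miss things now and then, are a little off and sometimes report something else, mostly with a low value. They report only what shows in the picture. A call takes as long as a camera call. They do not tell look-alikes from the thing itself.
- spotter.find_in(thing, camera): "point" ([x, y, z] in m, in world coordinates, good to about 4 mm: the middle of the surface that is visible of it).
- spotter.cut_out(thing, camera): "pixels" (480x640 bool, what is visible of it).
- spotter.mark_of(thing, camera): "point" ([x, y, z] in m, in world coordinates, good to about 4 mm: a listed point, or the origin of a listed thing).
The state is a dict: "time_s": time; "q": joint angles; "qvel": joint speeds; "joint_efforts": joint torques, N m; "position": TCP position; "tool_rot": TCP orientation; "ft_force": force on the tool from outside, world axes, zero at the start; "wrist_torque": the same for the moment, N m; "grip_width": finger opening in m; "gripper_force": force on a finger pad.
Only numpy, scipy, OpenCV 4.12 (cv2) and the standard library are available. Lean on these libraries where they do the work, as an engineer would, in place of code of your own. Each camera call takes 0.05 s, during which the arm holds its last target. There are 200 camera calls.

### The job

The woodwork lesson is over: pull the drawer of the storage box well open, stack all the green plywood blanks lying on the bench flat inside it in one single square pile (edges flush, one on top of the other), then push the drawer fully shut and only then swing the steel hasp down over the front until it lies flat against the drawer with the staple through its slot. Leave the hammer, the cup and the glue bottle where they are.

Things in the scene. Friction and masses are not known exactly. Their poses are not given: they have to be found in the camera images.
- blank0: a flat plywood project blank with green laminate faces, 120 x 50 x 14 mm, 65 to 105 g, pale edges, and a small dark dot on its top near one end. Origin: centre of its underside; x along the 120 mm length, y along the 50 mm width, z up at the start (either face may end up on top). It may be absent (None from the start)
- blank1: a flat plywood project blank with green laminate faces, 120 x 50 x 14 mm, 65 to 105 g, pale edges, and a small dark dot on its top near one end. Origin: centre of its underside; x along the 120 mm length, y along the 50 mm width, z up at the start (either face may end up on top). It may be absent (None from the start)
- blank2: a flat plywood project blank with green laminate faces, 120 x 50 x 14 mm, 65 to 105 g, pale edges, and a small dark dot on its top near one end. Origin: centre of its underside; x along the 120 mm length, y along the 50 mm width, z up at the start (either face may end up on top). It may be absent (None from the start)
- blank3: a flat plywood project blank with green laminate faces, 120 x 50 x 14 mm, 65 to 105 g, pale edges, and a small dark dot on its top near one end. Origin: centre of its underside; x along the 120 mm length, y along the 50 mm width, z up at the start (either face may end up on top). It may be absent (None from the start)
- blank4: a flat plywood project blank with green laminate faces, 120 x 50 x 14 mm, 65 to 105 g, pale edges, and a small dark dot on its top near one end. Origin: centre of its underside; x along the 120 mm length, y along the 50 mm width, z up at the start (either face may end up on top). It may be absent (None from the start)
- drawer (a joint): travel of the wooden drawer of the storage box out towards the robot, m: 0 = fully shut, 0.205 = fully out. Stays where it is left; slides with about 1.5 N of friction (plus 8 N per m/s). Nothing holds it but friction until the hasp is closed
- drawer_in (a point): point on the drawer's inner floor, 18 mm above the bench, midway between its side walls and right at the inner face of its front; moves with the drawer; axes as cabinet's. The floor runs 184 mm back (+x) and 125 mm to either side (y); 8 mm walls rise 37 mm above it, the 16 mm thick front 86 mm. The front's outer face is flush with the box when shut
- handle (a point): middle of the dark steel bar handle on the right half of the drawer front: a level round bar, 12 mm thick, 90 mm long along y, its axis 40 mm in front of the drawer face, 88 mm above the bench, 32 mm below the top of the box; moves with the drawer; axes as cabinet's
- cabinet: the storage box, fixed to the bench: wood, 250 (x) x 310 (y) x 120 mm high, clear acrylic top behind a wooden front rail (underside 106 mm above the bench). Origin: middle of the lower edge of its front face; x runs to its rear, y to the left seen from the robot, z up; the front of the box looks to -x of this frame (towards the robot)
- hasp (a joint): angle of the steel hasp, rad: 0 = closed, hanging flat on the drawer front, the brass staple (13 mm proud of the drawer face, 84 mm above the bench) through its slot; 1.57 = level, towards the robot; 3.14 = straight up; up to 4.1 = leaning back. Stiff hinge (0.05 N m): it stays where it is left and must be pushed all the way, about 1 N at its end
- hasp_hinge (a point): hinge of the hasp at the top front edge of the box, 65 mm left (+y) of its middle, 121 mm above the bench, 4 mm before the front face. The strap is 38 mm wide (y), 4 mm thick, 60 mm long from the hinge. At joint 0 this frame is parallel to the box's; it turns with the strap about y
- hasp_tab (a point): middle of the red finger tab near the free end of the hasp, 55 mm from the hinge along the strap; the tab is a block of 10 x 38 x 9 mm standing on that face of the strap which looks to the robot when the hasp is closed (so to the rear when it points up); turns with the strap
- mallet: a hammer lying on the bench to the right; leave alone. Origin on the bench under its middle
- pot: a blue plastic cup, 80 mm wide, 100 mm high; leave alone. Origin under its centre
- glue: a yellow glue bottle, 60 mm wide, 170 mm high; leave alone. Origin under its centre
Things that resemble listed ones, but are neither listed nor needed, are in the scene too. What is shaped like the blank1 but orange or yellow is not meant.

How it is judged (in metres and radians):
On the way, in this order (a step that is already met when the one before it is completed fails the run):
1. the drawer is pulled out by more than 14 cm (value of joint drawer above 0.14 m), for 0.2 s.
2. all the blanks lie in the drawer in one square pile, released (x of blank0 in the frame of drawer_in between 0.024 and 0.16 m and y of blank0 in the frame of drawer_in between -0.115 and 0.115 m and z of blank0 in the frame of drawer_in between -0.004 and 0.08 m and (angle between blank0's own z axis and vertical below 0.08 rad or angle between blank0's own z axis and vertical above 3.06 rad) and linear speed of each of blank0, blank1, blank2, blank3, blank4 below 0.02 m/s and contact force between each of blank0, blank1, blank2, blank3, blank4 and the fingers below 0.5 N and x of blank1 in the frame of drawer_in between 0.024 and 0.16 m and y of blank1 in the frame of drawer_in between -0.115 and 0.115 m and z of blank1 in the frame of drawer_in between -0.004 and 0.08 m and (angle between blank1's own z axis and vertical below 0.08 rad or angle between blank1's own z axis and vertical above 3.06 rad) and x of blank2 in the frame of drawer_in between 0.024 and 0.16 m and y of blank2 in the frame of drawer_in between -0.115 and 0.115 m and z of blank2 in the frame of drawer_in between -0.004 and 0.08 m and (angle between blank2's own z axis and vertical below 0.08 rad or angle between blank2's own z axis and vertical above 3.06 rad) and x of blank3 in the frame of drawer_in between 0.024 and 0.16 m and y of blank3 in the frame of drawer_in between -0.115 and 0.115 m and z of blank3 in the frame of drawer_in between -0.004 and 0.08 m and (angle between blank3's own z axis and vertical below 0.08 rad or angle between blank3's own z axis and vertical above 3.06 rad) and x of blank4 in the frame of drawer_in between 0.024 and 0.16 m and y of blank4 in the frame of drawer_in between -0.115 and 0.115 m and z of blank4 in the frame of drawer_in between -0.004 and 0.08 m and (angle between blank4's own z axis and vertical below 0.08 rad or angle between blank4's own z axis and vertical above 3.06 rad) and horizontal distance between blank0 and blank1 below 0.01 m and angle between the x axis of blank0 and the x axis of blank1, either way round below 0.14 rad and horizontal distance between each of blank0, blank1 and blank2 below 0.01 m and angle between the x axis of each of blank0, blank1 and the x axis of blank2, either way round below 0.14 rad and horizontal distance between each of blank0, blank1, blank2 and blank3 below 0.01 m and angle between the x axis of each of blank0, blank1, blank2 and the x axis of blank3, either way round below 0.14 rad and horizontal distance between each of blank0, blank1, blank2, blank3 and blank4 below 0.01 m and angle between the x axis of each of blank0, blank1, blank2, blank3 and the x axis of blank4, either way round below 0.14 rad), for 0.3 s.
3. the drawer is pushed shut (value of joint drawer below 0.008 m and value of joint hasp above 1.2 rad), for 0.2 s.
4. the hasp is swung down over the staple (value of joint hasp below 0.12 rad and value of joint drawer below 0.008 m), for 0.2 s.
At the end, for the whole second after the job is handed in: Drawer shut to within 8 mm, hasp flat on its front to within 0.12 rad, and every blank lying flat (0.08 rad, either face up) and still in the drawer, all in one pile: any two of them within 10 mm of one another in plan and parallel within 0.14 rad (all of step 2 and all of step 4); the robot touches nothing.
It fails at once if the hammer, the cup or the glue bottle was moved by more than 3 cm or toppled (distance of any of mallet, pot, glue from where it was at the start of the episode above 0.03 m or angle between any of pot, glue's own z axis and vertical above 0.5 rad).
It fails at once if the hasp hung down over the drawer front while the drawer was open (value of joint hasp below 0.6 rad and value of joint drawer above 0.03 m).
Of blank0, blank1, blank2, blank3, blank4 only 4 to 5 are there at a start; the rules pass over those that are not, and their reading is None.
At some moment in a run one of blank0, blank1, blank2, blank3, blank4 may be knocked a few centimetres aside while the robot is not near it.
It also fails if it takes over 210 s, if anything falls off the work surface, if the arm or the gripper's body presses on something with over 40 N, if the wrist force passes 120 N, or if a joint passes its speed limit or range.

## Working session

There is one attempt and no reset: what is moved stays moved. The work goes in short steps, Python scripts to look and compute and a tool call to move; the robot and the scene stay as the last step left them, time stands still between calls to the robot, and variables do not carry over. Pictures are saved under pics/ and viewed, at most 14 in all, crops included, and the job is handed in when it is done.

Besides the shell and the picture viewer there is one more tool, called after ">>>" as name(argument=value, ...), one argument or row to a line, values as JSON. move_arm: Moves the arm, as the interface text tells. Its arguments: {"type":"object","properties":{"series":{"type":"string"},"force":{"type":"number"}},"required":["series"]}

```bash
ls; mkdir -p pics; cat > h.py <<'E'
import numpy as np, cv2
from rig import observe, optics, order, spotter
def cam(n,save=None):
    d=optics.get_image(n)
    if save: cv2.imwrite('pics/'+save,d['pixels'])
    return d
def proj(d,p):
    return cv2.projectPoints(np.array(p,float).reshape(-1,1,3),np.array(d['rvec'],float),np.array(d['tvec'],float),np.array(d['camera_matrix'],float),None)[0].reshape(-1,2)
def ray(d,uv,z):
    R=cv2.Rodrigues(np.array(d['rvec'],float))[0];t=np.array(d['tvec'],float).ravel();K=np.array(d['camera_matrix'],float)
    uv=np.array(uv,float).reshape(-1,2)
    v=np.c_[uv,np.ones(len(uv))]@np.linalg.inv(K).T@R;c=-R.T@t
    return c+v*((z-c[2])/v[:,2])[:,None]
E
python3 - <<'E'
from h import *
np.set_printoptions(precision=4,suppress=True)
for n in('top','side'):
    d=cam(n,n+'0.png')
    for th in ('blank0','mallet','pot','glue','cabinet','handle','hasp_hinge','hasp_tab','drawer_in'):
        r=spotter.mark_of(th,n)
        print(n,th,[(np.round(x['point'],3).tolist(),round(x['score'],2),proj(d,x['point']).round().tolist()[0]) for x in r])
s=observe();print(s['position'],s['tool_rot'],s['time_s'])
E
```

```text
pics
top blank0 [([0.288, 0.346, -0.0], 0.94, [187.0, 328.0]), ([0.667, 0.418, -0.005], 0.87, [163.0, 194.0]), ([0.464, 0.138, -0.001], 0.86, [261.0, 263.0]), ([0.464, 0.27, -0.0], 0.83, [214.0, 264.0]), ([0.598, 0.126, -0.002], 0.81, [265.0, 215.0]), ([0.602, 0.277, 0.0], 0.8, [212.0, 215.0]), ([0.492, 0.416, -0.001], 0.75, [162.0, 255.0]), ([0.708, -0.222, 0.019], 0.53, [389.0, 172.0])]
top mallet [([0.395, -0.462, -0.002], 0.6, [478.0, 283.0]), ([0.725, -0.156, 0.172], 0.37, [369.0, 152.0])]
top pot [([0.752, 0.132, 0.002], 0.94, [263.0, 161.0])]
top glue [([0.602, -0.461, 0.0], 0.63, [474.0, 209.0])]
top cabinet [([0.705, -0.224, 0.001], 0.56, [389.0, 175.0]), ([0.599, 0.278, -0.003], 0.56, [212.0, 216.0])]
top handle [([0.655, -0.266, 0.083], 0.6, [409.0, 186.0])]
top hasp_hinge [([0.696, -0.159, 0.117], 0.79, [369.0, 169.0])]
top hasp_tab [([0.724, -0.161, 0.173], 0.62, [371.0, 153.0])]
top drawer_in [([0.706, -0.218, 0.018], 0.83, [387.0, 173.0])]
side blank0 [([0.668, 0.419, 0.003], 0.87, [252.0, 400.0]), ([0.603, 0.124, 0.003], 0.8, [297.0, 307.0]), ([0.6, 0.279, 0.001], 0.6
[... 155 characters left out ...]
0]), ([0.459, 0.278, -0.002], 0.56, [341.0, 362.0]), ([0.398, -0.459, -0.005], 0.48, [385.0, 176.0])]
side mallet [([0.395, -0.46, -0.005], 0.82, [386.0, 176.0])]
side pot [([0.751, 0.131, 0.002], 0.95, [245.0, 303.0])]
side glue [([0.603, -0.462, 0.0], 0.72, [326.0, 168.0])]
side cabinet [([0.702, -0.219, -0.0], 0.65, [284.0, 216.0])]
side handle []
side hasp_hinge [([0.697, -0.157, 0.122], 0.53, [280.0, 203.0])]
side hasp_tab [([0.718, -0.15, 0.174], 0.59, [272.0, 192.0])]
side drawer_in [([0.707, -0.22, 0.018], 0.78, [283.0, 212.0]), ([0.46, 0.276, 0.001], 0.43, [341.0, 361.0])]
[ 0.2216 -0.5033  0.2313] [[ 0.9152  0.403  -0.    ]
 [ 0.403  -0.9152  0.    ]
 [ 0.     -0.     -1.    ]] 1.0
```

View pics/top0.png

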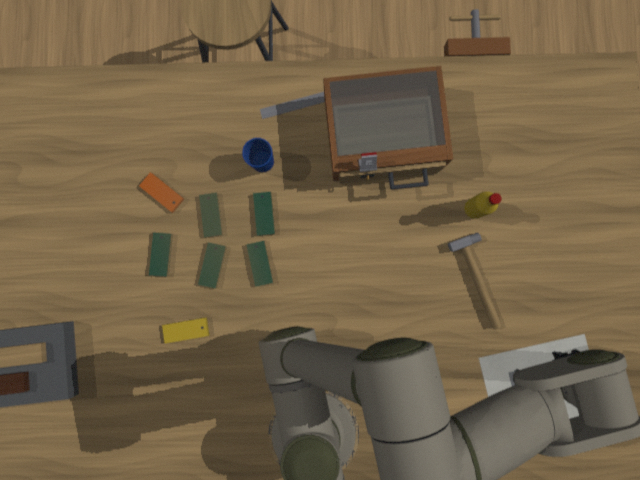

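View pics/side0.png

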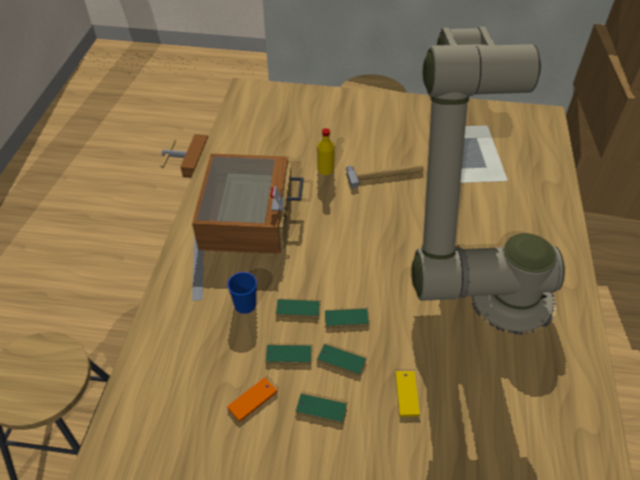

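Top view: five green blanks at about (263,214), (209,215), (260,263), (210,265) and (160,254). The look-alikes are orange (161,192) and yellow (185,330). The box is at (391,120), its handle at (408,180), the hasp standing up at (368,162), and the hammer head at (465,242). The side view shows the same five greens at (298,310), (289,355), (347,319), (342,360) and (322,409). By the description I choose those five greens, and next I check them in a close crop and measure.

```bash
cat >> h.py <<'E'
np.set_printoptions(precision=4,suppress=True)
def mask(d):
    hsv=cv2.cvtColor(d['pixels'],cv2.COLOR_BGR2HSV)
    return cv2.inRange(hsv,(65,70,25),(95,255,160))
def blanks(d,z=0.014,amin=250):
    "list of (x,y,yaw deg of long axis,len,wid) from green top faces at height z"
    cs=cv2.findContours(mask(d),cv2.RETR_EXTERNAL,cv2.CHAIN_APPROX_NONE)[0]; out=[]
    for c in cs:
        if cv2.contourArea(c)<amin: continue
        P=ray(d,c.reshape(-1,2),z)[:,:2]
        (cx,cy),(w,h),a=cv2.minAreaRect((P*1000).astype(np.float32))
        if w<h: w,h,a=h,w,a+90
        a=(a+90)%180-90
        out.append((cx/1000,cy/1000,a,w,h))
    return out
def go(x,y,z,yaw=None,s=None):
    "shift (cm, tool axes) and turn for TCP target; yaw = tool x axis heading, modulo 180"
    s=s or observe();R=np.array(s['tool_rot']);v=R.T@(np.array([x,y,z])-s['position'])*100
    cur=np.degrees(np.arctan2(R[1,0],R[0,0])); t=0
    if yaw is not None: t=-((yaw-cur+90)%180-90)
    print('shift',v.round(2),'turn',round(t,1),'cur yaw',round(cur,1),'q6',round(s['q'][5],1))
E
python3 - <<'E'
from h import *
d=cam('top');m=cam('side')
for b in blanks(d): print('top',np.round(b,3))
for b in blanks(m): print('side',np.round(b,3))
# heights: network centres from two views triangulated
def P(c): return c['camera_matrix']@np.c_[cv2.Rodrigues(np.array(c['rvec'],float))[0],np.ravel(c['tvec'])]
def cen(c,amin=250):
    r=[]
    for k in cv2.findContours(mask(c),cv2.RETR_EXTERNAL,cv2.CHAIN_APPROX_NONE)[0]:
        if cv2.contourArea(k)>amin:
            M=cv2.moments(k);r.append((M['m10']/M['m00'],M['m01']/M['m00']))
    return r
A,B=cen(d),cen(m)
for a in A:
    xy=ray(d,a,0.014)[0]; b=min(B,key=lambda b:np.hypot(*(ray(m,b,.014)[0]-xy)[:2]))
    X=cv2.triangulatePoints(P(d),P(m),np.array(a),np.array(b)).ravel();print('tri',X[:3]/X[3],np.round(a))
print('hammer head', ray(d,[[449,246],[453,250],[480,234]],0.02))
for th in ('handle','hasp_hinge','hasp_tab','cabinet','drawer_in'):
  for n in('top','side'):
    print(th,n,[(np.round(x['point'],3).tolist(),round(x['score'],2)) for x in spotter.mark_of(th,n)][:2])
c1=cv2.resize(d['pixels'][185:295,140:285],None,fx=4,fy=4,interpolation=cv2.INTER_CUBIC)
cv2.imwrite('pics/crop_bl.png',c1)
c2=cv2.resize(d['pixels'][60:200,315:465],None,fx=4,fy=4,interpolation=cv2.INTER_CUBIC)
cv2.imwrite('pics/crop_box.png',c2)
E
```

```text
top [  0.49    0.42   -5.677 106.423  45.253]
top [  0.602   0.129   5.279 115.558  46.378]
side [  0.492   0.42   -5.036 114.283  45.66 ]
side [  0.6     0.282   8.064 111.394  45.361]
side [  0.459   0.277 -13.535 114.498  45.322]
side [  0.461   0.145  11.483 113.195  44.918]
side [  0.6     0.132   4.924 113.221  45.049]
tri [0.4861 0.4233 0.0195] [157. 260.]
tri [0.6011 0.1299 0.0111] [263. 213.]
hammer head [[ 0.4993 -0.3807  0.02  ]
 [ 0.4881 -0.3912  0.02  ]
 [ 0.5306 -0.467   0.02  ]]
handle top [([0.659, -0.262, 0.09], 0.96), ([0.465, 0.14, -0.0], 0.72)]
handle side [([0.658, -0.264, 0.088], 0.7)]
hasp_hinge top [([0.694, -0.158, 0.119], 0.59), ([0.726, -0.159, 0.168], 0.46)]
hasp_hinge side [([0.698, -0.157, 0.12], 0.64)]
hasp_tab top [([0.724, -0.159, 0.169], 0.56), ([0.489, 0.417, 0.0], 0.45)]
hasp_tab side [([0.718, -0.155, 0.171], 0.42)]
cabinet top [([0.702, -0.224, 0.0], 0.77), ([0.694, -0.157, 0.119], 0.57)]
cabinet side [([0.703, -0.222, 0.002], 0.57)]
drawer_in top [([0.709, -0.218, 0.019], 0.95)]
drawer_in side [([0.708, -0.219, 0.018], 0.73)]
```

View pics/crop_bl.png

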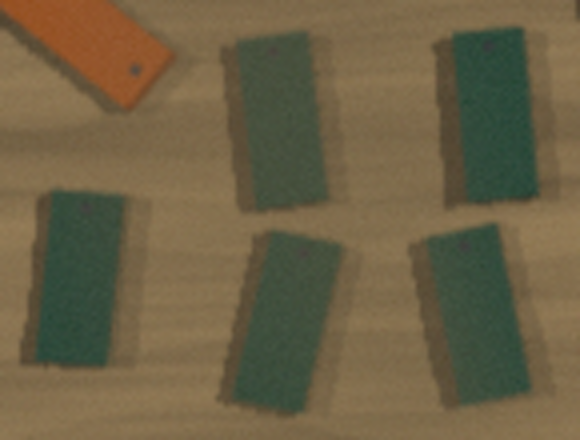

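View pics/crop_box.png

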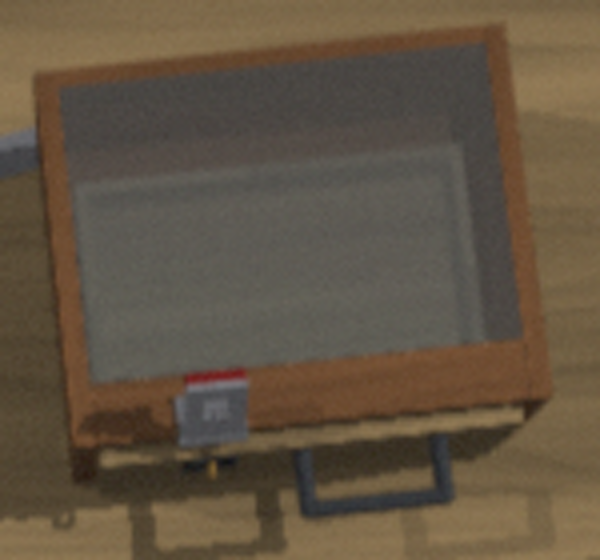

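The crops show five green blanks, each with a dark dot near its upper end. The orange one is excluded. The handle bar runs from crop (305,508) to (450,495), and the hasp is up and leaning back at (215,405).

```bash
sed -i 's/(65,70,25),(95,255,160)/(55,60,25),(100,255,160)/' h.py; python3 - <<'E'
from h import *
d=cam('top')
for b in blanks(d): print('top',np.round(b,3))
C=ray(d,[[333.75,171.25],[452.5,158.75],[440.75,66.25],[324,78.75]],.12)[:,:2];print(C)
f=C[0]-C[1];r=C[3]-C[0];print('yaw',np.degrees(np.arctan2(-f[0],f[1])),np.degrees(np.arctan2(r[1],r[0])),np.hypot(*f),'mid',(C[0]+C[1])/2)
H=ray(d,[[391.25,187],[427.5,183.75]],.088);print(H,H.mean(0))
go(0.659,-0.263,0.20,95.5)
E
```

```text
top [  0.463   0.14   12.171 114.153  42.204]
top [  0.493   0.42   -5.038 113.395  46.643]
top [  0.602   0.129   4.769 116.241  47.341]
[[ 0.6918 -0.0682]
 [ 0.7174 -0.3733]
 [ 0.9637 -0.3533]
 [ 0.9377 -0.048 ]]
yaw 4.806284953393336 4.706089555176751 0.3061174246258493 mid [ 0.7046 -0.2207]
[[ 0.6537 -0.2185  0.088 ]
 [ 0.6602 -0.3138  0.088 ]] [ 0.657  -0.2662  0.088 ]
shift [49.71 -4.37  3.13] turn -71.7 cur yaw 23.8 q6 -12.3
```

>>> move_arm(
  series="6.2 -0.5 0 -9 -0.25; 12.4 -1 0 -18 -0.25; 18.6 -1.6 1 -27 -0.25; 24.8 -2.2 1.5 -36 -0.25; 31 -2.7 2 -45 -0.25; 37.2 -3.3 2.5 -54 -0.25; 43.4 -3.8 3 -63 -0.25; 49.6 -4.4 3 -71.9 -0.25",
  force=40,
)

```text
time_s: 2.65
position: [0.6592, -0.262, 0.2008]
tool_rot: [[-0.104, 0.995, -0.001], [0.995, 0.104, 0.0], [0.0, -0.001, -1.0]]
ft_force: [0.5, -1.0, -0.1]
grip_width: 0.0319
gripper_force: 0.0
```

```bash
python3 - <<'E'
from h import *
d=cam('wrist','w1.png')
for n in ('wrist','top'):
  cam(n)
  print(n,[(np.round(x['point'],3).tolist(),round(x['score'],2)) for x in spotter.mark_of('handle',n)][:2])
d2=d
print(proj(d,[[.6585,-.265,.088]]))
s=observe();print(s['position'],s['grip_width'],s['ft_force'])
go(0.6585,-0.265,0.071,94.75)
E
```

```text
wrist [([0.658, -0.269, 0.088], 0.63)]
top [([0.658, -0.263, 0.084], 0.65), ([0.755, 0.129, -0.001], 0.25)]
[[313.9071 235.8473]]
[ 0.6575 -0.2634  0.201 ] 0.031940847993208184 [-0.4159 -1.0967 -0.6909]
shift [-0.17  0.09 13.  ] turn 0.9 cur yaw 95.6 q6 -37.0
```

View pics/w1.png

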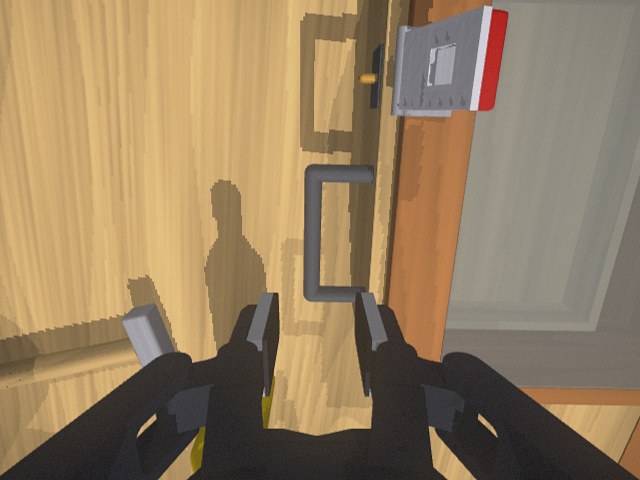

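The wrist view has the bar's middle at (313,234), against a projected (314,236), so they agree. The staple is at (368,78) and the hasp at (445,65). Next I descend, grip and pull.

>>> move_arm(
  series="-0.2 0.1 4 0.9 -0.25; -0.2 0.1 8 0.9 -0.25; -0.2 0.1 11 0.9 -0.25; -0.2 0.1 13 0.9 -0.25; -0.2 0.1 13 0.9 -0.25; -0.2 0.1 13 0.9 -0.9; -0.2 0.1 13 0.9 -0.9; -0.2 0.1 13 0.9 -0.9",
  force=40,
)

```text
time_s: 3.9
position: [0.6593, -0.2661, 0.0729]
tool_rot: [[-0.083, 0.997, 0.002], [0.997, 0.083, -0.002], [-0.002, 0.002, -1.0]]
ft_force: [-1.4, -3.3, 6.1]
grip_width: 0.0104
gripper_force: 39.4
```

>>> move_arm(
  series="0 -1 0 0 -0.9; 0 -3.5 0 0 -0.9; 0 -6 0 0 -0.9; 0 -9 0 0 -0.9; 0 -12 0 0 -0.9; 0 -14.5 0 0 -0.9; 0 -16.4 0 0 -0.9; 0 -16.4 0 0 -0.9",
)

```text
time_s: 4.9
position: [0.4951, -0.2799, 0.0729]
tool_rot: [[-0.082, 0.997, 0.002], [0.997, 0.082, -0.003], [-0.003, 0.002, -1.0]]
ft_force: [-1.2, -3.5, 7.8]
grip_width: 0.0105
gripper_force: 40.0
```

>>> move_arm(
  series="0 0 0 0 -0.25; 0 0 0 0 -0.25; 0 0 -5 0 -0.25; 0 0 -11 0 -0.25; 6 5 -15 10 0.4; 12 6 -15 20 0.4; 18 6 -15 30 0.4; 24 6 -15 40 0.4",
)

```text
time_s: 5.9
position: [0.5364, -0.0491, 0.221]
tool_rot: [[0.577, 0.817, -0.0], [0.817, -0.577, 0.0], [0.0, -0.0, -1.0]]
ft_force: [0.3, 0.4, -0.8]
grip_width: 0.0599
gripper_force: 0.0
```

```bash
python3 - <<'E'
from h import *
d=cam('top','t2.png')
for b in blanks(d): print('top',np.round(b,3))
m=cam('side')
for b in blanks(m): print('side',np.round(b,3))
for n in ('top','side'):
  for th in('handle','drawer_in'):
    print(n,th,[(np.round(x['point'],3).tolist(),round(x['score'],2)) for x in spotter.mark_of(th,n)][:2])
print(observe()['position'])
go(.602,.129,.15,4.8)
E
```

```text
top [  0.463   0.141  12.379 114.027  45.671]
top [  0.494   0.42   -4.064 114.901  45.981]
top [  0.602   0.13    4.59  116.108  47.437]
side [  0.492   0.42   -4.745 115.371  47.177]
side [  0.599   0.281   8.064 115.21   45.362]
side [  0.459   0.277 -13.819 116.738  46.497]
side [  0.461   0.144  11.322 113.68   46.47 ]
side [  0.6     0.132   4.473 114.041  46.414]
top handle [([0.494, -0.276, 0.084], 0.94), ([0.467, 0.14, 0.001], 0.45)]
top drawer_in [([0.6, 0.28, 0.001], 0.64), ([0.547, -0.233, 0.018], 0.55)]
side handle [([0.497, -0.277, 0.088], 0.97)]
side drawer_in [([0.546, -0.236, 0.02], 0.79)]
[ 0.5367 -0.0522  0.2209]
shift [18.6  -5.01  7.09] turn 50.3 cur yaw 55.1 q6 16.8
```

View pics/t2.png

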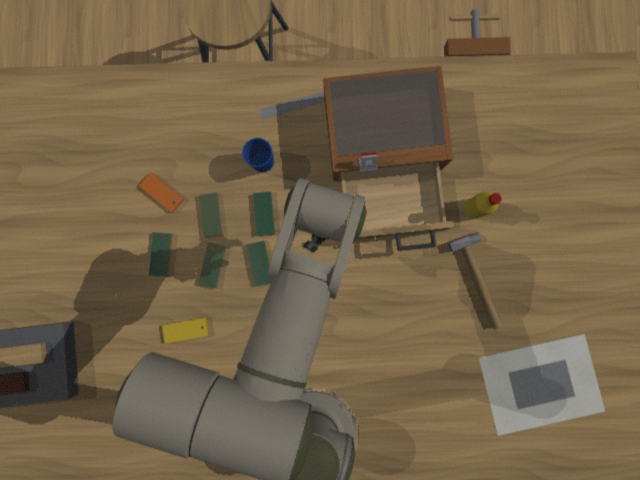

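The drawer is out about 17.5 cm and clear of the hammer head at (465,242). The five greens have not moved. I pick the blank at (263,214) first.

>>> move_arm(
  series="3.7 -1 2 10 0.5; 7.4 -2 4 20 0.5; 11.2 -3 6 30 0.5; 14.9 -4 8 40 0.5; 18.6 -4.9 10 50.4 0.5; 18.6 -4.9 15 50.4 0.5; 18.6 -4.9 19.5 50.4 0.5; 18.6 -4.9 21 50.4 0.5",
  force=40,
)

```text
time_s: 7.2
position: [0.6021, 0.1278, 0.0085]
tool_rot: [[0.997, 0.08, -0.005], [0.08, -0.997, -0.0], [-0.005, -0.0, -1.0]]
ft_force: [0.3, 0.5, 0.1]
grip_width: 0.064
gripper_force: 0.0
```

```bash
python3 - <<'E'
from h import *
d=cam('wrist','w3.png')
print(proj(d,[[.601,.131,.014],[.601+.06,.131+.005,.014]]))
s=observe();print(s['position'],s['ft_force'])
go(.601,.131,-.001,4.6)
E
```

```text
[[310.3618 320.7626]
 [308.9846 174.8616]]
[0.6022 0.1279 0.0082] [-0.4824 -0.2787 -0.9132]
shift [-0.09 -0.32  0.92] turn -0.0 cur yaw 4.6 q6 86.4
```

View pics/w3.png

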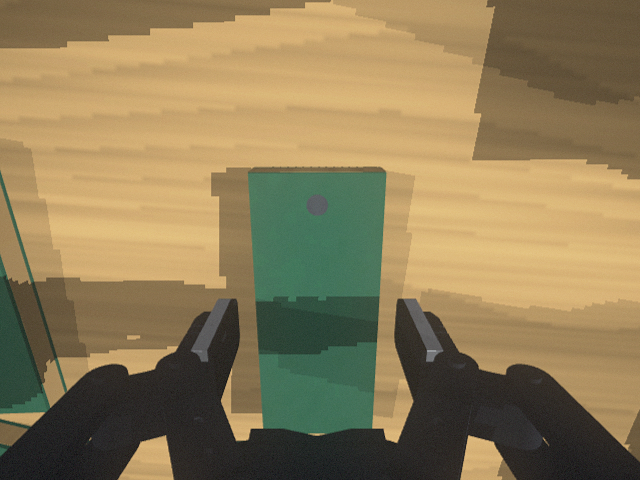

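The wrist view has the blank centred between the fingers: far edge at (317,171), dot at (317,205).

>>> move_arm(
  series="0 0 0.5 0 0.5; 0 0 0.9 0 0.5; 0 0 0.9 0 0; 0 0 0.9 0 0; 0 0 0.9 0 0; 0 0 -4 0 0; 0 0 -10 0 0; 0 0 -15 0 0",
  force=45,
)

```text
time_s: 8.25
position: [0.6028, 0.1292, 0.1636]
tool_rot: [[0.997, 0.081, 0.001], [0.081, -0.997, 0.0], [0.001, -0.0, -1.0]]
ft_force: [0.2, 0.4, -1.3]
grip_width: 0.0487
gripper_force: 47.2
```

```bash
python3 - <<'E'
from h import *
s=observe();print(s['position'],s['grip_width'])
cam('side')
print([(np.round(x['point'],3).tolist(),round(x['score'],2)) for x in spotter.mark_of('drawer_in','side')][:2])
go(.626,-.248,.155,4.75)
E
```

```text
[0.6028 0.1292 0.1636] 0.04871603776436587
[]
shift [-1.   37.79  1.25] turn -0.1 cur yaw 4.7 q6 86.4
```

>>> move_arm(
  series="-0.1 4 0 0 0; -0.3 9 0 0 0; -0.4 15 0 0 0; -0.6 21 0 0 0; -0.8 27 0.5 0 0; -0.9 33 0.8 0 0; -1 37.8 1 0 0; -1 37.8 1 0 0",
)

```text
time_s: 9.35
position: [0.6228, -0.2516, 0.1493]
tool_rot: [[0.997, 0.077, -0.002], [0.077, -0.997, 0.001], [-0.002, -0.001, -1.0]]
ft_force: [-0.4, 0.3, -0.5]
grip_width: 0.0481
gripper_force: 47.2
```

```bash
python3 - <<'E'
from h import *
d=cam('wrist','w4.png')
s=observe();print(s['position'],s['grip_width'])
cam('top')
print([(np.round(x['point'],3).tolist(),round(x['score'],2)) for x in spotter.mark_of('drawer_in','top')][:2])
go(.626,-.248,.0185,4.75)
E
```

```text
[ 0.6231 -0.2494  0.1497] 0.048529423372433565
[([0.499, -0.28, 0.086], 0.56), ([0.618, -0.247, 0.145], 0.29)]
shift [ 0.25  0.1  13.21] turn -0.0 cur yaw 4.7 q6 53.6
```

View pics/w4.png

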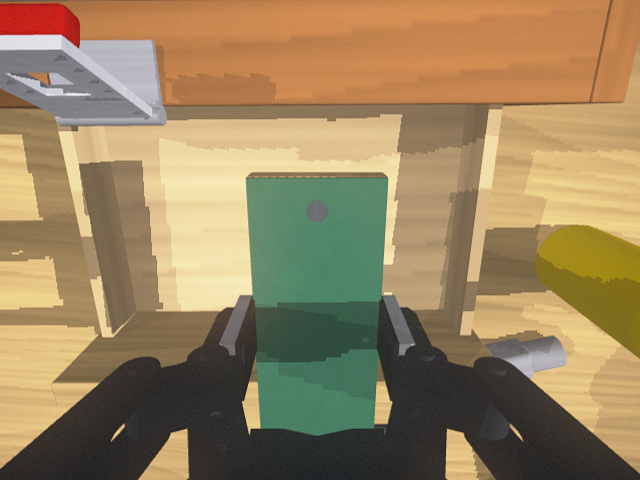

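The blank is held squarely over the open drawer: edge at (317,173), box rail at row 105, side walls at columns 95 and 480. Next I lower it and release.

>>> move_arm(
  series="0.2 0.1 4 0 0; 0.2 0.1 8 0 0; 0.2 0.1 11 0 0; 0.2 0.1 12.5 0 0; 0.2 0.1 13.1 0 0; 0.2 0.1 13.1 0 0; 0.2 0.1 13.1 0 0.4; 0.2 0.1 13.1 0 0.4",
)

```text
time_s: 10.5
position: [0.626, -0.2494, 0.0208]
tool_rot: [[0.997, 0.081, 0.001], [0.081, -0.997, -0.001], [0.001, 0.001, -1.0]]
ft_force: [0.3, -0.6, 0.6]
grip_width: 0.0596
gripper_force: 0.0
```

>>> move_arm(
  series="0 0 0 0 0.5; 0 0 -4 0 0.5; 0 0 -9 0 0.5; 0 0 -14 0 0.5; 0 -6 -14 0 0.5; 0 -12 -14 0 0.5; -3 -18 -14 0 0.5; -6 -23 -14 0 0.5",
)

```text
time_s: 11.5
position: [0.5464, -0.0235, 0.1602]
tool_rot: [[0.997, 0.082, 0.0], [0.082, -0.997, 0.0], [0.0, -0.0, -1.0]]
ft_force: [0.7, 0.1, 0.1]
grip_width: 0.0638
gripper_force: 0.0
```

```bash
sed -i 's/(55,60,25),(100,255,160)/(50,45,25),(100,255,160)/' h.py; python3 - <<'E'
from h import *
d=cam('top')
for b in blanks(d): print('top',np.round(b,3),'at drawer z' , )
for b in blanks(d,.032): print('z32',np.round(b,3))
m=cam('side')
for b in blanks(m): print('side',np.round(b,3))
for b in blanks(m,.032): print('side32',np.round(b,3))
print(observe()['position'])
go(.463,.141,.10,12.2)
E
```

```text
top [  0.445   0.279 -13.124  83.844  46.859] at drawer z
top [  0.463   0.151  -2.394 118.902  41.223] at drawer z
top [  0.494   0.419  -5.038 115.802  47.364] at drawer z
top [  0.628  -0.25    5.356 119.334  49.847] at drawer z
z32 [  0.445   0.274 -13.124  82.64   46.187]
z32 [  0.462   0.148  -2.394 117.196  40.632]
z32 [  0.493   0.412  -5.038 114.14   46.685]
z32 [  0.625  -0.247   5.356 117.622  49.132]
side [  0.492   0.42   -4.635 115.482  47.366]
side [  0.459   0.277 -14.457 116.542  47.672]
side [  0.599   0.281   6.171 115.964  47.457]
side [  0.461   0.144  11.32  114.366  47.557]
side32 [  0.491   0.429  -4.635 114.027  46.77 ]
side32 [  0.458   0.287 -14.457 115.074  47.072]
side32 [  0.597   0.291   6.171 114.504  46.859]
side32 [  0.46    0.157  11.32  112.926  46.958]
[ 0.544  -0.0208  0.1605]
shift [ -6.67 -16.8    6.1 ] turn -7.3 cur yaw 4.9 q6 70.4
```

>>> move_arm(
  series="-1.7 -4.2 2 -3.7 0.5; -3.4 -8.4 4 -7.3 0.5; -5 -12.6 6 -7.3 0.5; -6.7 -16.8 8 -7.3 0.5; -6.7 -16.8 11 -7.3 0.5; -6.7 -16.8 14 -7.3 0.5; -6.7 -16.8 15 -7.3 0.5; -6.7 -16.8 15 -7.3 0.5",
)

```text
time_s: 12.6
position: [0.4673, 0.1366, 0.0102]
tool_rot: [[0.978, 0.207, -0.0], [0.207, -0.978, -0.0], [-0.0, -0.0, -1.0]]
ft_force: [0.8, -0.5, -0.4]
grip_width: 0.064
gripper_force: 0.0
```

```bash
cat >> h.py <<'E'
def wcheck(z=0.014):
    "refine the blank under the open gripper by the wrist camera: far-end edges of the largest green region"
    d=cam('wrist');hsv=cv2.cvtColor(d['pixels'],cv2.COLOR_BGR2HSV);m=cv2.inRange(hsv,(65,90,25),(95,255,255))
    m[:, :190]=0; m[:,445:]=0; m[290:]=0
    rows=[(r,np.flatnonzero(m[r])) for r in range(180,290,5)]
    rows=[(r,c.min(),c.max()) for r,c in rows if len(c)>60]
    L=ray(d,[(a,r) for r,a,b in rows],z);Rr=ray(d,[(b,r) for r,a,b in rows],z);M=(L+Rr)/2
    k=np.polyfit(M[:,0],M[:,1],1);yaw=np.degrees(np.arctan(k[0]))
    ys,xs=np.nonzero(m);W=ray(d,np.c_[xs,ys],z)[:,:2];u=np.array([np.cos(np.radians(yaw)),np.sin(np.radians(yaw))])
    e=np.percentile(W@u,99.8); n=np.array([-u[1],u[0]]); mid=M[:,:2]@n
    c=u*(e-.06)+n*np.median(mid)
    print('wrist blank centre',c,'yaw',round(yaw,1),'width',np.median(np.abs((L-Rr)[:,:2]@n)))
    return c,yaw
E
python3 - <<'E'
from h import *
c,y=wcheck(); s=observe();print(s['position'],s['ft_force']);go(*c,-.001,y)
E
```

```text
wrist blank centre [0.4638 0.1389] yaw 14.8 width 0.04892120724553625
[0.4677 0.1366 0.0108] [0.817  1.5955 0.5793]
shift [-0.33 -0.31  1.18] turn -2.9 cur yaw 11.9 q6 80.4
```

>>> move_arm(
  series="-0.3 -0.3 0 -0.6 0.5; -0.4 -0.3 0.6 -0.6 0.5; -0.4 -0.3 1.15 -0.6 0.5; -0.4 -0.3 1.15 -0.6 0.5; -0.4 -0.3 1.15 -0.6 0; -0.4 -0.3 1.15 -0.6 0; -0.4 -0.3 1.15 -0.6 0; -0.4 -0.3 1.15 -0.6 0",
)

```text
time_s: 13.65
position: [0.4626, 0.1389, -0.0011]
tool_rot: [[0.976, 0.217, 0.0], [0.217, -0.976, 0.0], [0.0, 0.0, -1.0]]
ft_force: [-1.1, -0.9, 4.7]
grip_width: 0.0491
gripper_force: 47.3
```

```bash
python3 - <<'E'
from h import *
s=observe();print(s['position'],s['grip_width'],s['ft_force'])
go(.626,-.248,.155,4.75)
E
```

```text
[ 0.4626  0.1389 -0.0011] 0.04905072754114564 [-1.1433 -0.9417  4.6657]
shift [  7.54  41.32 -15.6 ] turn 7.8 cur yaw 12.6 q6 80.1
```

>>> move_arm(
  series="0 0 -4 0 0; 0 3 -9 2 0; 1 8 -13 4 0; 2.2 14 -15.6 7.8 0; 3.4 20 -15.6 7.8 0; 4.5 26 -15.6 7.8 0; 5.7 32 -15.6 7.8 0; 6.8 38 -15.6 7.8 0",
)

```text
time_s: 14.65
position: [0.6118, -0.219, 0.1541]
tool_rot: [[0.997, 0.083, -0.001], [0.083, -0.997, 0.001], [-0.001, -0.001, -1.0]]
ft_force: [0.3, 0.0, -0.3]
grip_width: 0.049
gripper_force: 47.2
```

>>> move_arm(
  series="0.6 2 0 0 0; 0.6 3.4 0 0 0; 0.6 3.4 0 0 0; 0.6 3.4 0 0 0",
)

```text
time_s: 15.15
position: [0.6201, -0.2494, 0.1549]
tool_rot: [[0.996, 0.084, -0.0], [0.084, -0.996, 0.0], [-0.0, -0.0, -1.0]]
ft_force: [-0.3, 1.0, -0.8]
grip_width: 0.0484
gripper_force: 47.2
```

```bash
python3 - <<'E'
from h import *
s=observe();print(s['position'],s['grip_width'],s['ft_force'])
go(.626,-.249,.033,4.75)
E
```

```text
[ 0.6201 -0.2494  0.1549] 0.0484462250688321 [-0.2866  0.9532 -0.8258]
shift [ 0.59  0.02 12.19] turn 0.1 cur yaw 4.8 q6 53.1
```

>>> move_arm(
  series="0.6 0 4 0 0; 0.6 0 8 0 0; 0.6 0 10.5 0 0; 0.6 0 11.8 0 0; 0.6 0 12.1 0 0; 0.6 0 12.1 0 0; 0.6 0 12.1 0 0.4; 0.6 0 12.1 0 0.4",
)

```text
time_s: 16.15
position: [0.6265, -0.2502, 0.0345]
tool_rot: [[0.997, 0.083, 0.001], [0.083, -0.997, -0.001], [0.001, 0.001, -1.0]]
ft_force: [-0.6, -0.1, 0.2]
grip_width: 0.0601
gripper_force: 0.0
```

>>> move_arm(
  series="0 0 0 0 0.5; 0 0 -4 0 0.5; 0 0 -9 0 0.5; 0 0 -14 0 0.5; 0 -6 -14 0 0.5; 0 -12 -14 0 0.5; -3 -18 -14 0 0.5; -6 -23 -14 0 0.5",
)

```text
time_s: 17.15
position: [0.5465, -0.0243, 0.1737]
tool_rot: [[0.997, 0.083, 0.0], [0.083, -0.997, 0.0], [0.0, -0.0, -1.0]]
ft_force: [0.6, 0.8, 0.2]
grip_width: 0.0642
gripper_force: 0.0
```

```bash
python3 - <<'E'
from h import *
d=cam('top')
for b in blanks(d): print('top',np.round(b,3))
for b in blanks(d,.046): print('z46',np.round(b,3))
m=cam('side')
for b in blanks(m): print('side',np.round(b,3))
print(observe()['position'])
go(.601,.2785,.10,7.2)
E
```

```text
top [  0.446   0.279 -12.65   84.967  46.708]
top [  0.494   0.419  -5.037 115.425  47.642]
top [  0.631  -0.252   4.011 123.061  53.288]
z46 [  0.445   0.271 -12.65   82.799  45.516]
z46 [  0.493   0.407  -5.037 112.48   46.426]
z46 [  0.626  -0.247   4.011 119.921  51.929]
side [  0.492   0.42   -4.877 115.361  47.894]
side [  0.459   0.277 -14.213 116.555  47.513]
side [  0.599   0.281   6.171 115.964  47.457]
[ 0.5442 -0.0217  0.1742]
shift [  8.29 -29.39   7.45] turn -2.2 cur yaw 5.0 q6 70.2
```

>>> move_arm(
  series="1.5 -5 1 -2.2 0.5; 3 -10 3 -2.2 0.5; 4.5 -15 5 -2.2 0.5; 6 -20 7 -2.2 0.5; 7.3 -25 9 -2.2 0.5; 8.3 -29.5 11 -2.2 0.5; 8.3 -29.5 15 -2.2 0.5; 8.3 -29.5 16.2 -2.2 0.5",
)

```text
time_s: 18.25
position: [0.6048, 0.2746, 0.0093]
tool_rot: [[0.993, 0.122, -0.004], [0.122, -0.993, -0.001], [-0.004, 0.001, -1.0]]
ft_force: [-0.6, 0.0, 0.4]
grip_width: 0.0639
gripper_force: 0.0
```

>>> move_arm(
  series="0 0 0 0 0.5; 0 0 0 0 0.5",
)

```text
time_s: 18.5
position: [0.6068, 0.2744, 0.0135]
tool_rot: [[0.993, 0.12, 0.003], [0.12, -0.993, 0.001], [0.003, -0.0, -1.0]]
ft_force: [0.1, -1.6, -0.1]
grip_width: 0.0639
gripper_force: 0.0
```

```bash
python3 - <<'E'
from h import *
c,y=wcheck(); s=observe();print(s['position'],s['ft_force']);go(*c,-.001,y)
E
```

```text
wrist blank centre [0.6015 0.2767] yaw 8.3 width 0.049116566404118996
[0.6068 0.2745 0.0135] [ 0.2145 -0.5629  1.0787]
shift [-0.5  -0.28  1.44] turn -1.4 cur yaw 6.9 q6 97.3
```

>>> move_arm(
  series="-0.5 -0.3 0 -0.8 0.5; -0.5 -0.3 0.8 -0.8 0.5; -0.5 -0.3 1.45 -0.8 0.5; -0.5 -0.3 1.45 -0.8 0.5; -0.5 -0.3 1.45 -0.8 0; -0.5 -0.3 1.45 -0.8 0; -0.5 -0.3 1.45 -0.8 0; -0.5 -0.3 1.45 -0.8 0",
)

```text
time_s: 19.55
position: [0.6007, 0.2772, -0.0026]
tool_rot: [[0.991, 0.135, 0.001], [0.135, -0.991, 0.0], [0.001, -0.0, -1.0]]
ft_force: [0.8, -0.5, 1.9]
grip_width: 0.0485
gripper_force: 48.8
```

```bash
python3 - <<'E'
from h import *
s=observe();print(s['position'],s['grip_width'],s['ft_force'])
go(.626,-.249,.165,4.75)
E
```

```text
[ 0.6007  0.2772 -0.0026] 0.04852694974686952 [ 0.8101 -0.5347  1.9022]
shift [ -4.59  52.48 -16.76] turn 3.0 cur yaw 7.8 q6 96.8
```

>>> move_arm(
  series="0 0 -5 0 0; 0 3 -10 1 0; -0.6 8.5 -14 2 0; -1.2 14 -16.8 3 0; -1.7 20 -16.8 3 0; -2.2 26 -16.8 3 0; -2.8 32 -16.8 3 0; -3.3 38 -16.8 3 0",
)

```text
time_s: 20.55
position: [0.6187, -0.1057, 0.165]
tool_rot: [[0.997, 0.083, -0.001], [0.083, -0.997, 0.0], [-0.001, -0.0, -1.0]]
ft_force: [0.9, 0.3, -0.6]
grip_width: 0.0487
gripper_force: 48.5
```

>>> move_arm(
  series="-0.4 5 0 0 0; -0.5 10 0 0 0; -0.6 13.5 0 0 0; -0.6 14.7 0 0 0; -0.6 14.7 0 0 0; -0.6 14.7 0 0 0",
)

```text
time_s: 21.3
position: [0.6255, -0.2493, 0.1653]
tool_rot: [[0.996, 0.084, -0.0], [0.084, -0.996, 0.0], [-0.0, -0.0, -1.0]]
ft_force: [0.4, -0.4, -1.2]
grip_width: 0.0486
gripper_force: 48.5
```

```bash
python3 - <<'E'
from h import *
s=observe();print(s['position'],s['grip_width'],s['ft_force'])
go(.6255,-.2495,.0465,4.75)
E
```

```text
[ 0.6255 -0.2493  0.1653] 0.04864004910973546 [ 0.3672 -0.4221 -1.2418]
shift [ 0.    0.03 11.88] turn 0.1 cur yaw 4.8 q6 53.4
```

>>> move_arm(
  series="0 0 4 0 0; 0 0 8 0 0; 0 0 10.5 0 0; 0 0 11.6 0 0; 0 0 12 0 0; 0 0 12 0 0; 0 0 12 0 0.4; 0 0 12 0 0.4",
)

```text
time_s: 22.3
position: [0.6256, -0.251, 0.046]
tool_rot: [[0.997, 0.083, 0.001], [0.083, -0.997, -0.001], [0.001, 0.001, -1.0]]
ft_force: [0.8, 0.3, -0.4]
grip_width: 0.0598
gripper_force: 0.0
```

>>> move_arm(
  series="0 0 0 0 0.5; 0 0 -4 0 0.5; 0 0 -9 0 0.5; 0 0 -13 0 0.5; 0 -6 -13 0 0.5; 0 -12 -13 0 0.5; -3 -18 -13 0 0.5; -6 -23 -13 0 0.5",
)

```text
time_s: 23.3
position: [0.5456, -0.0251, 0.1753]
tool_rot: [[0.997, 0.083, 0.001], [0.083, -0.997, 0.0], [0.001, -0.0, -1.0]]
ft_force: [1.0, 0.5, 0.2]
grip_width: 0.0641
gripper_force: 0.0
```

```bash
python3 - <<'E'
from h import *
d=cam('top')
for b in blanks(d): print('top',np.round(b,3))
for b in blanks(d,.060): print('z60',np.round(b,3))
m=cam('side')
for b in blanks(m): print('side',np.round(b,3))
print(observe()['position'])
go(.4605,.2745,.10,-13.5)
E
```

```text
top [  0.442   0.28  -12.289  75.79   46.708]
top [  0.494   0.419  -5.037 115.613  47.642]
top [  0.633  -0.255   4.424 125.183  52.646]
z60 [  0.441   0.268 -12.289  73.01   44.995]
z60 [  0.492   0.402  -5.037 111.373  45.894]
z60 [  0.625  -0.248   4.424 120.591  50.715]
side [  0.492   0.42   -4.635 115.588  47.281]
side [  0.459   0.277 -14.213 116.555  47.513]
[ 0.5433 -0.0225  0.1757]
shift [ -5.64 -30.3    7.63] turn 18.5 cur yaw 5.0 q6 70.1
```

>>> move_arm(
  series="-1 -5 1 5 0.5; -2 -10 3 10 0.5; -3 -15 5 15 0.5; -4 -20 7 18.5 0.5; -5 -25 9 18.5 0.5; -5.6 -30.4 11 18.5 0.5; -5.6 -30.4 15 18.5 0.5; -5.6 -30.4 16.4 18.5 0.5",
)

```text
time_s: 24.4
position: [0.465, 0.2714, 0.0096]
tool_rot: [[0.972, -0.237, -0.003], [-0.237, -0.972, -0.001], [-0.002, 0.001, -1.0]]
ft_force: [0.3, 0.3, 0.7]
grip_width: 0.064
gripper_force: 0.0
```

>>> move_arm(
  series="0 0 0 0 0.5; 0 0 0 0 0.5",
)

```text
time_s: 24.65
position: [0.4667, 0.2711, 0.0124]
tool_rot: [[0.971, -0.239, 0.002], [-0.239, -0.971, 0.001], [0.002, -0.001, -1.0]]
ft_force: [-0.0, -0.2, 0.9]
grip_width: 0.064
gripper_force: 0.0
```

```bash
python3 - <<'E'
from h import *
c,y=wcheck(); s=observe();print(s['position'],s['ft_force']);go(*c,-.001,y)
E
```

```text
wrist blank centre [0.4606 0.2741] yaw -13.9 width 0.04908626374282881
[0.4666 0.2711 0.0125] [ 0.0013 -0.4277 -0.5058]
shift [-0.65 -0.14  1.35] turn 0.1 cur yaw -13.8 q6 121.4
```

>>> move_arm(
  series="-0.6 -0.1 0 0 0.5; -0.7 -0.1 0.8 0 0.5; -0.7 -0.1 1.3 0 0.5; -0.7 -0.1 1.3 0 0.5; -0.7 -0.1 1.3 0 0; -0.7 -0.1 1.3 0 0; -0.7 -0.1 1.3 0 0; -0.7 -0.1 1.3 0 0",
)

```text
time_s: 25.7
position: [0.4592, 0.2741, -0.0016]
tool_rot: [[0.971, -0.237, 0.001], [-0.237, -0.971, 0.0], [0.001, -0.0, -1.0]]
ft_force: [-1.3, 0.8, 4.5]
grip_width: 0.0489
gripper_force: 47.2
```

```bash
python3 - <<'E'
from h import *
s=observe();print(s['position'],s['grip_width'],s['ft_force'])
go(.6255,-.2495,.18,4.75)
E
```

```text
[ 0.4592  0.2741 -0.0016] 0.04887706949595905 [-1.2967  0.8167  4.5498]
shift [ 28.59  46.91 -18.16] turn -18.5 cur yaw -13.7 q6 121.9
```

>>> move_arm(
  series="0 0 -5 0 0; 1.5 2.5 -10 -4 0; 4 6.6 -14 -8 0; 7 11.4 -17 -12 0; 10 16.4 -18.2 -16 0; 13.1 21.5 -18.2 -18.5 0; 16.2 26.6 -18.2 -18.5 0; 19.3 31.7 -18.2 -18.5 0",
)

```text
time_s: 26.7
position: [0.5714, -0.0816, 0.1799]
tool_rot: [[0.997, 0.083, -0.001], [0.083, -0.997, 0.0], [-0.001, -0.0, -1.0]]
ft_force: [1.7, 0.7, -0.6]
grip_width: 0.0488
gripper_force: 47.5
```

```bash
python3 - <<'E'
from h import *
go(.6255,-.2495,.18,4.75)
E
```

```text
shift [ 4.   17.18 -0.02] turn 0.0 cur yaw 4.8 q6 65.4
```

>>> move_arm(
  series="1.4 5.5 0 0 0; 2.6 11 0 0 0; 3.6 15.5 0 0 0; 3.9 16.9 0 0 0; 3.9 16.9 0 0 0; 3.9 16.9 0 0 0",
)

```text
time_s: 27.45
position: [0.624, -0.2434, 0.1803]
tool_rot: [[0.996, 0.084, -0.0], [0.084, -0.996, 0.001], [-0.0, -0.001, -1.0]]
ft_force: [0.3, 0.5, 0.0]
grip_width: 0.0488
gripper_force: 47.5
```

```bash
python3 - <<'E'
from h import *
go(.6255,-.2505,.0602,4.75)
E
```

```text
shift [ 0.09  0.73 12.01] turn 0.1 cur yaw 4.8 q6 53.7
```

>>> move_arm(
  series="0.1 0.7 3 0 0; 0.1 0.7 7 0 0; 0.1 0.7 10 0 0; 0.1 0.7 11.6 0 0; 0.1 0.7 12 0 0; 0.1 0.7 12 0 0; 0.1 0.7 12 0 0.4; 0.1 0.7 12 0 0.4",
)

```text
time_s: 28.45
position: [0.626, -0.2519, 0.0611]
tool_rot: [[0.997, 0.083, 0.001], [0.083, -0.997, -0.001], [0.001, 0.001, -1.0]]
ft_force: [0.3, -0.7, 0.2]
grip_width: 0.0597
gripper_force: 0.0
```

>>> move_arm(
  series="0 0 0 0 0.5; 0 0 -4 0 0.5; 0 0 -9 0 0.5; 0 0 -12 0 0.5; 0 -6 -12 0 0.5; 0 -12 -12 0 0.5; -3 -18 -12 0 0.5; -6 -23 -12 0 0.5",
)

```text
time_s: 29.45
position: [0.546, -0.0261, 0.1803]
tool_rot: [[0.997, 0.083, 0.001], [0.083, -0.997, 0.0], [0.001, 0.0, -1.0]]
ft_force: [0.1, 0.1, 0.2]
grip_width: 0.0641
gripper_force: 0.0
```

```bash
python3 - <<'E'
from h import *
d=cam('top')
for b in blanks(d): print('top',np.round(b,3))
for b in blanks(d,.074): print('z74',np.round(b,3))
m=cam('side')
for b in blanks(m): print('side',np.round(b,3))
print(observe()['position'])
go(.4935,.4185,.10,-4.8)
E
```

```text
top [  0.494   0.419  -5.03  116.369  47.361]
top [  0.636  -0.258   5.009 130.894  54.741]
z74 [  0.491   0.397  -5.03  110.802  45.095]
z74 [  0.626  -0.248   5.009 124.632  52.122]
side [  0.492   0.42   -4.877 115.626  47.706]
[ 0.5437 -0.0234  0.1807]
shift [ -1.13 -44.45   8.14] turn 9.8 cur yaw 5.0 q6 70.0
```

>>> move_arm(
  series="-0.1 -5 0 2 0.5; -0.3 -11 0 4 0.5; -0.4 -17 1 6 0.5; -0.6 -23 3 8 0.5; -0.8 -29 4 9.8 0.5; -0.9 -35 6 9.8 0.5; -1.1 -40.5 8 9.8 0.5; -1.1 -44.5 10 9.8 0.5",
)

```text
time_s: 30.55
position: [0.4989, 0.4169, 0.0796]
tool_rot: [[0.996, -0.087, 0.001], [-0.087, -0.996, 0.0], [0.001, -0.0, -1.0]]
ft_force: [-1.0, -0.7, -0.5]
grip_width: 0.0643
gripper_force: 0.0
```

>>> move_arm(
  series="0 0 3 0 0.5; 0 0 6 0 0.5; 0 0 6.4 0 0.5; 0 0 6.4 0 0.5; 0 0 6.4 0 0.5",
)

```text
time_s: 31.18
position: [0.4999, 0.4149, 0.0177]
tool_rot: [[0.996, -0.088, 0.002], [-0.088, -0.996, 0.001], [0.002, -0.001, -1.0]]
ft_force: [0.6, -0.7, 0.2]
grip_width: 0.0642
gripper_force: 0.0
```

```bash
python3 - <<'E'
from h import *
c,y=wcheck(); s=observe();print(s['position'],s['ft_force']);go(*c,-.001,y)
E
```

```text
wrist blank centre [0.4937 0.4181] yaw -5.8 width 0.04897920972309025
[0.4998 0.4149 0.0176] [-0.1836 -0.465  -0.3421]
shift [-0.63 -0.27  1.86] turn 0.7 cur yaw -5.0 q6 124.3
```

>>> move_arm(
  series="-0.6 -0.3 0.5 0.3 0.5; -0.6 -0.3 1.3 0.3 0.5; -0.6 -0.3 1.8 0.3 0.5; -0.6 -0.3 1.8 0.3 0.5; -0.6 -0.3 1.8 0.3 0; -0.6 -0.3 1.8 0.3 0; -0.6 -0.3 1.8 0.3 0; -0.6 -0.3 1.8 0.3 0",
)

```text
time_s: 32.22
position: [0.4936, 0.4183, -0.0015]
tool_rot: [[0.996, -0.093, 0.001], [-0.093, -0.996, 0.0], [0.001, -0.0, -1.0]]
ft_force: [0.4, -0.7, 2.5]
grip_width: 0.0488
gripper_force: 48.3
```

```bash
python3 - <<'E'
from h import *
s=observe();print(s['position'],s['grip_width'],s['ft_force'])
go(.6255,-.2495,.19,4.75)
E
```

```text
[ 0.4936  0.4183 -0.0015] 0.04879800750562996 [ 0.4107 -0.7322  2.4796]
shift [ 19.35  65.25 -19.16] turn -10.1 cur yaw -5.3 q6 125.2
```

>>> move_arm(
  series="0 0 -5 0 0; 1 3 -10 -3 0; 2.5 8 -14 -6 0; 4 13.5 -17.5 -10 0; 5.6 19 -19.1 -10.1 0; 7.3 24.7 -19.1 -10.1 0; 9 30.4 -19.1 -10.1 0; 10.7 36.1 -19.1 -10.1 0",
)

```text
time_s: 33.22
position: [0.5663, 0.0469, 0.189]
tool_rot: [[0.997, 0.083, -0.0], [0.083, -0.997, 0.0], [-0.0, -0.0, -1.0]]
ft_force: [0.6, 0.2, -1.2]
grip_width: 0.0487
gripper_force: 47.9
```

```bash
python3 - <<'E'
from h import *
go(.6255,-.2495,.19,4.75)
E
```

```text
shift [ 3.44 30.03 -0.11] turn 0.0 cur yaw 4.8 q6 78.0
```

>>> move_arm(
  series="0.6 5 0 0 0; 1.3 11 0 0 0; 2 17 0 0 0; 2.7 23 0 0 0; 3.2 27.5 0 0 0; 3.3 29.8 0 0 0; 3.3 29.8 0 0 0; 3.3 29.8 0 0 0",
)

```text
time_s: 34.22
position: [0.6239, -0.2444, 0.189]
tool_rot: [[0.996, 0.084, -0.001], [0.084, -0.996, 0.001], [-0.001, -0.001, -1.0]]
ft_force: [-0.1, 0.4, -1.1]
grip_width: 0.0485
gripper_force: 47.9
```

```bash
python3 - <<'E'
from h import *
go(.6255,-.2510,.0745,4.75)
E
```

```text
shift [ 0.11  0.68 11.44] turn 0.0 cur yaw 4.8 q6 53.7
```

>>> move_arm(
  series="0.1 0.7 3 0 0; 0.1 0.7 7 0 0; 0.1 0.7 10 0 0; 0.1 0.7 11.1 0 0; 0.1 0.7 11.4 0 0; 0.1 0.7 11.4 0 0; 0.1 0.7 11.4 0 0.4; 0.1 0.7 11.4 0 0.4",
)

```text
time_s: 35.22
position: [0.6259, -0.2525, 0.076]
tool_rot: [[0.997, 0.083, 0.001], [0.083, -0.997, -0.001], [0.001, 0.001, -1.0]]
ft_force: [-0.6, 0.4, -0.6]
grip_width: 0.0598
gripper_force: 0.0
```

>>> move_arm(
  series="0 0 0 0 0.5; 0 0 -4 0 0.5; 0 0 -8 0 0.5; 0 -2 -12 0 0.2; -4 -5 -12 0 0; -8 -5 -12 0 -0.25; -8 -5 -12 0 -0.25; -8 -5 -12 0 -0.25",
)

```text
time_s: 36.22
position: [0.5423, -0.2094, 0.1955]
tool_rot: [[0.997, 0.083, 0.001], [0.083, -0.997, -0.0], [0.001, 0.001, -1.0]]
ft_force: [1.3, 0.8, 0.4]
grip_width: 0.032
gripper_force: 0.0
```

```bash
python3 - <<'E'
from h import *
d=cam('top')
for b in blanks(d,.088): print('z88',np.round(b,3))
for n in('top','side'):
  cam(n)
  for th in('handle','hasp_tab','hasp_hinge','mallet'):
    print(n,th,[(np.round(x['point'],3).tolist(),round(x['score'],2)) for x in spotter.mark_of(th,n)][:2])
w=cam('wrist','w5.png')
print(observe()['position'])
go(.495,-.278,.20,94.75)
E
```

```text
top handle [([0.496, -0.277, 0.085], 0.86)]
top hasp_tab [([0.726, -0.159, 0.17], 0.5)]
top hasp_hinge [([0.695, -0.158, 0.12], 0.65), ([0.752, 0.131, 0.001], 0.6)]
top mallet [([0.396, -0.463, -0.004], 0.57)]
side handle [([0.498, -0.278, 0.089], 0.58)]
side hasp_tab [([0.717, -0.154, 0.171], 0.66)]
side hasp_hinge [([0.696, -0.157, 0.123], 0.65)]
side mallet [([0.396, -0.46, -0.005], 0.83), ([0.752, 0.128, -0.0], 0.71)]
[ 0.5418 -0.2091  0.1951]
shift [-5.23  6.48 -0.49] turn -90.0 cur yaw 4.8 q6 52.5
```

View pics/w5.png

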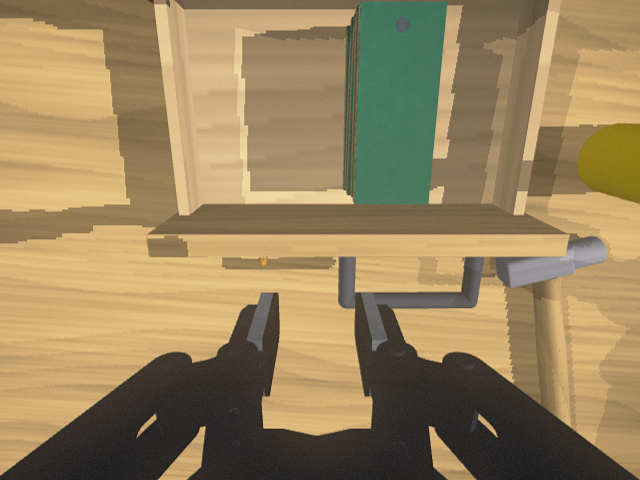

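The pile in the drawer is neat: top face at (400,100), edges flush. The handle is at (410,298). I will push the drawer shut with closed fingers on the middle of the bar.

>>> move_arm(
  series="-4 3 0 0 -1; -8.2 6.5 0 0 -1; -8.2 6.5 4 0 -1; -8.2 6.5 8 0 -1; -8.2 6.5 11 0 -1; -8.2 6.5 12.2 0 -1; -8.2 6.5 12.2 0 -1; -8.2 6.5 12.2 0 -1",
)

```text
time_s: 37.83
position: [0.466, -0.2811, 0.0744]
tool_rot: [[0.997, 0.083, 0.002], [0.083, -0.997, -0.002], [0.001, 0.002, -1.0]]
ft_force: [0.5, -1.2, 0.9]
grip_width: -0.0004
gripper_force: 0.0
```

>>> move_arm(
  series="0.7 0 0 0 -1; 1.4 0 0 0 -1; 2.6 0 0 0 -1; 4.2 0 0 0 -1; 6 0 0 0 -1; 7.8 0 0 0 -1; 9.6 0 0 0 -1; 11.4 0 0 0 -1",
)

```text
time_s: 38.83
position: [0.5801, -0.2711, 0.0733]
tool_rot: [[0.997, 0.083, -0.0], [0.083, -0.997, -0.0], [-0.0, 0.0, -1.0]]
ft_force: [-2.3, -1.0, 2.2]
grip_width: -0.0001
gripper_force: 1.3
```

```bash
python3 - <<'E'
from h import *
for n in('top','side'):
  cam(n)
  for th in('handle','drawer_in'):
    print(n,th,[(np.round(x['point'],3).tolist(),round(x['score'],2)) for x in spotter.mark_of(th,n)][:2])
s=observe();print(s['position'],s['ft_force'])
u=np.array([.9966,.0828]);O=np.array([.7045,-.222])
print('cab xy',(s['position'][:2]-O)@u)
E
```

```text
top handle [([0.705, -0.224, -0.004], 0.58)]
top drawer_in [([0.644, -0.225, 0.018], 0.92)]
side handle [([0.604, -0.271, 0.086], 0.72)]
side drawer_in [([0.653, -0.225, 0.018], 0.77)]
[ 0.5787 -0.2711  0.0731] [-0.9109 -0.455   0.1336]
cab xy -0.1294549905277952
```

>>> move_arm(
  series="1.2 0 0 0 -1; 2.8 0 0 0 -1; 4.3 0 0 0 -1; 5.4 0 0 0 -1; 6.2 0 0 0 -1; 6.8 0 0 0 -1; 7.2 0 0 0 -1; 7.2 0 0 0 -1",
)

```text
time_s: 40.12
position: [0.6502, -0.2653, 0.0731]
tool_rot: [[0.997, 0.083, -0.002], [0.083, -0.997, 0.0], [-0.002, -0.0, -1.0]]
ft_force: [-4.4, -0.7, 1.8]
grip_width: -0.0001
gripper_force: 2.1
```

>>> move_arm(
  series="0.1 0 0 0 -1; 0.2 0 0 0 -1; 0.3 0 0 0 -1; 0.3 0 0 0 -1",
)

```text
time_s: 40.62
position: [0.6505, -0.2652, 0.0731]
tool_rot: [[0.997, 0.082, -0.008], [0.082, -0.997, 0.001], [-0.008, -0.002, -1.0]]
ft_force: [-18.5, -0.2, 7.1]
grip_width: 0.0001
gripper_force: 9.4
```

The drawer is stalled on its end stop (18 N, no movement), so it is shut. I back off, rise and move over the hasp.

>>> move_arm(
  series="-2 0 0 0 -1; -3 0 -4 0 -0.5; -3 0 -9 0 0; -3 -3 -14 0 0.4; -1 -7 -17 0 0.5; 4 -10 -17 0 0.5; 6 -10 -17 0 0.5; 6 -10 -17 0 0.5",
  force=30,
)

```text
time_s: 41.62
position: [0.7061, -0.1597, 0.2421]
tool_rot: [[0.996, 0.084, -0.0], [0.084, -0.996, 0.0], [-0.0, -0.0, -1.0]]
ft_force: [0.5, -0.3, 1.5]
grip_width: 0.0641
gripper_force: 0.0
```

```bash
python3 - <<'E'
from h import *
d=cam('wrist','w6.png')
print('w',[(np.round(x['point'],3).tolist(),round(x['score'],2)) for x in spotter.mark_of('hasp_tab','wrist')][:2],[(np.round(x['point'],3).tolist(),round(x['score'],2)) for x in spotter.mark_of('hasp_hinge','wrist')][:2],[(np.round(x['point'],3).tolist(),round(x['score'],2)) for x in spotter.mark_of('drawer_in','wrist')][:2])
for n in('top','side'):
  cam(n)
  for th in('handle','drawer_in','hasp_tab'):
    print(n,th,[(np.round(x['point'],3).tolist(),round(x['score'],2)) for x in spotter.mark_of(th,n)][:2])
s=observe();print(s['position'],s['ft_force'])
go(.721,-.158,.152,4.75)
E
```

```text
w [([0.72, -0.156, 0.172], 0.73)] [([0.703, -0.22, 0.001], 0.18)] []
top handle [([0.668, -0.263, 0.086], 0.67)]
top drawer_in []
top hasp_tab [([0.728, -0.158, 0.17], 0.51)]
side handle [([0.667, -0.264, 0.089], 0.92)]
side drawer_in []
side hasp_tab []
[ 0.7051 -0.1605  0.2433] [ 0.0998 -0.1579 -0.6226]
shift [ 1.6  -0.11  9.13] turn 0.0 cur yaw 4.8 q6 63.1
```

View pics/w6.png

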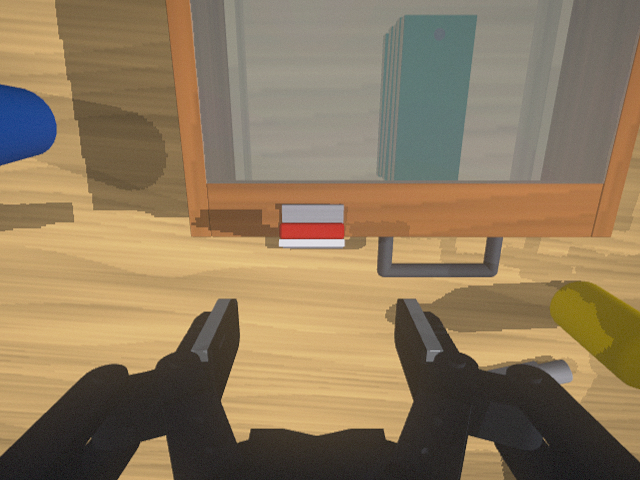

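The drawer is shut and the pile, at (435,95) under the acrylic, is still flush. The red tab is at (312,232), aligned with the finger midline at column 317. I descend astride the strap and grip it.

>>> move_arm(
  series="1.6 -0.2 2 0 0.5; 1.6 -0.2 5 0 0.5; 1.6 -0.2 7.5 0 0.5; 1.6 -0.2 8.8 0 0.5; 1.6 -0.2 8.8 0 0.5; 1.6 -0.2 8.8 0 -0.3; 1.6 -0.2 8.8 0 -0.3; 1.6 -0.2 8.8 0 -0.3",
  force=25,
)

```text
time_s: 43.22
position: [0.7217, -0.1554, 0.1571]
tool_rot: [[0.996, 0.085, 0.003], [0.085, -0.996, 0.001], [0.003, -0.001, -1.0]]
ft_force: [0.8, 6.4, 3.0]
grip_width: 0.0374
gripper_force: 27.0
```

```bash
python3 - <<'E'
from h import *
s=observe();print(s['position'],s['ft_force'],s['grip_width'],s['gripper_force'])
E
```

```text
[ 0.7217 -0.1554  0.1571] [0.8458 6.3536 2.993 ] 0.03737870810665047 27.00089218094945
```

>>> move_arm(
  series="-0.8 0 -0.3 0 -0.3; -2 0 -0.55 0 -0.3; -3.5 0 -0.5 0 -0.3; -5.3 0 0.15 0 -0.3; -6.8 0 1.4 0 -0.3; -7.8 0 3.1 0 -0.3; -8.1 0 4.5 0 -0.3; -8.1 0 4.5 0 -0.3",
)

```text
time_s: 44.22
position: [0.6393, -0.1623, 0.1107]
tool_rot: [[0.996, 0.084, -0.002], [0.084, -0.996, 0.002], [-0.002, -0.003, -1.0]]
ft_force: [-7.5, 7.1, 3.9]
grip_width: 0.0374
gripper_force: 33.9
```

```bash
python3 - <<'E'
from h import *
s=observe();print(s['position'],s['ft_force'],s['grip_width'],s['gripper_force'])
d=cam('side','s7.png')
cv2.imwrite('pics/s7c.png',cv2.resize(d['pixels'][120:290,170:370],None,fx=3,fy=3,interpolation=cv2.INTER_CUBIC))
E
```

```text
[ 0.6393 -0.1623  0.1107] [-7.5445  7.112   3.8964] 0.03735604246342054 33.872214406728745
```

View pics/s7c.png

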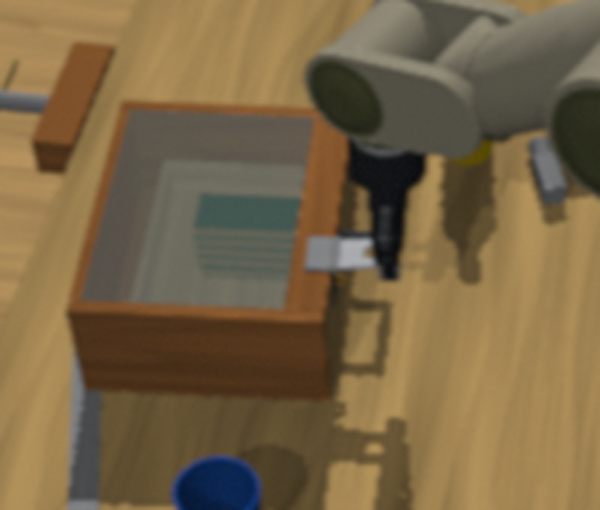

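The crop has the strap level at (340,253), held at its tab, with the drawer shut and the pile intact. I follow the arc further down.

>>> move_arm(
  series="0.2 0 1 0 -0.3; 0.4 0 1.95 0 -0.3; 0.6 0 2.7 0 -0.3; 0.9 0 3.3 0 -0.3; 1.3 0 3.9 0 -0.3; 1.8 0 4.5 0 -0.3; 2.3 0 4.9 0 -0.3; 2.8 0 5.2 0 -0.3",
)

```text
time_s: 45.28
position: [0.6666, -0.16, 0.0585]
tool_rot: [[0.996, 0.084, -0.005], [0.084, -0.996, 0.003], [-0.004, -0.003, -1.0]]
ft_force: [-12.2, 6.6, 3.1]
grip_width: 0.0371
gripper_force: 41.4
```

```bash
python3 - <<'E'
from h import *
s=observe();print(s['position'],s['ft_force'],s['grip_width'],s['gripper_force'])
E
```

```text
[ 0.6666 -0.16    0.0585] [-12.1906   6.5585   3.0821] 0.03708351409397501 41.38754993677139
```

>>> move_arm(
  series="-0.2 0 0 0 0.2; -0.2 0 0 0 0.3; -2 0 0 0 0.3; -4.5 0 0 0 0; -4.5 0 0 0 -1; -4.5 0 -0.2 0 -1; -4.5 0 -0.2 0 -1; -4.5 0 -0.2 0 -1",
)

```text
time_s: 46.28
position: [0.6238, -0.1651, 0.0601]
tool_rot: [[0.997, 0.083, 0.0], [0.083, -0.997, -0.0], [0.0, 0.0, -1.0]]
ft_force: [0.5, -0.0, -0.0]
grip_width: 0.0005
gripper_force: 0.0
```

>>> move_arm(
  series="1 0 0 0 -1; 2 0 0 0 -1; 3 0 0 0 -1; 3.8 0 0 0 -1; 4.4 0 0 0 -1; 4.8 0 0 0 -1; 5 0 0 0 -1; 5 0 0 0 -1",
)

```text
time_s: 47.28
position: [0.6717, -0.1611, 0.0602]
tool_rot: [[0.997, 0.083, -0.004], [0.083, -0.997, 0.0], [-0.004, -0.001, -1.0]]
ft_force: [-9.3, -0.7, 2.5]
grip_width: -0.0002
gripper_force: 4.6
```

```bash
python3 - <<'E'
from h import *
s=observe();print(s['position'],s['ft_force'],s['grip_width'])
d=cam('side');print([(np.round(x['point'],3).tolist(),round(x['score'],2)) for x in spotter.mark_of('hasp_tab','side')][:2])
E
```

```text
[ 0.6717 -0.1611  0.0602] [-9.3281 -0.6844  2.5331] -0.00020820406372957132
[([0.689, -0.153, 0.067], 0.44), ([0.696, -0.157, 0.123], 0.16)]
```

>>> move_arm(
  series="0.1 0 0 0 -1; 0.2 0 0 0 -1; 0.2 0 0 0 -1; 0.2 0 0 0 -1",
)

```text
time_s: 47.88
position: [0.6719, -0.1611, 0.0602]
tool_rot: [[0.997, 0.083, -0.009], [0.083, -0.997, 0.001], [-0.008, -0.001, -1.0]]
ft_force: [-18.0, -0.7, 6.1]
grip_width: -0.0001
gripper_force: 9.0
```

>>> move_arm(
  series="-1 0 0 0 -1; -4 0 0 0 -1; -8 0 -2 0 -1; -12 0 -5 0 -1; -16 0 -9 0 -1; -20 0 -12 0 -1; -20 0 -12 0 -1; -20 0 -12 0 -1",
)

```text
time_s: 48.88
position: [0.4763, -0.1776, 0.1801]
tool_rot: [[0.997, 0.083, 0.001], [0.083, -0.997, -0.0], [0.001, 0.0, -1.0]]
ft_force: [-0.1, 0.1, -0.4]
grip_width: 0.0
gripper_force: 0.0
```

```bash
python3 - <<'E'
from h import *
s=observe();print(s['position'],s['ft_force'])
for n in('top','side'):
  d=cam(n)
  for th in('hasp_tab','handle','mallet'): print(n,th,[(np.round(x['point'],3).tolist(),round(x['score'],2)) for x in spotter.mark_of(th,n)][:1])
  if n=='side': a=d['pixels'][140:270,190:350]
  else: b=d['pixels'][60:200,315:475]
r=lambda x:cv2.resize(x,(400,330),interpolation=cv2.INTER_CUBIC)
w=cam('wrist')['pixels']
cv2.imwrite('pics/fin.png',np.hstack([r(a),r(b)]))
E
```

```text
[ 0.4763 -0.1776  0.1801] [-0.0531  0.0676 -0.3502]
top hasp_tab [([0.692, -0.161, 0.067], 0.52)]
top handle [([0.668, -0.263, 0.086], 0.64)]
top mallet [([0.397, -0.464, -0.004], 0.87)]
side hasp_tab [([0.689, -0.157, 0.068], 0.38)]
side handle [([0.668, -0.261, 0.087], 0.81)]
side mallet [([0.398, -0.459, -0.003], 0.97)]
```

View pics/fin.png

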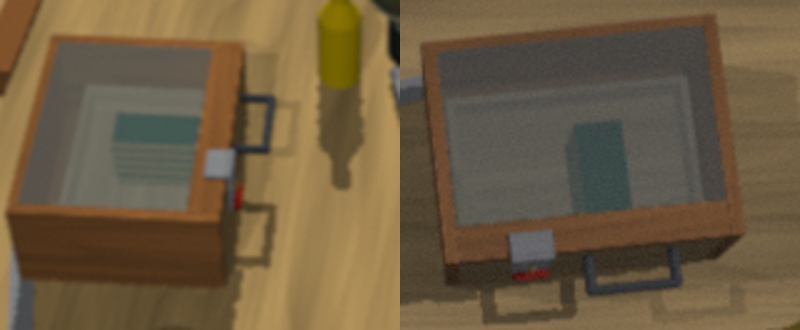

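Both crops show the hasp hanging flat, with its red tab at (237,197) and (530,275). The drawer is shut and the pile is square under the acrylic.

```bash
python3 -c "
from rig import order
print(order.close_job())"
```

```text
the job is handed in; nothing more can be done
None
```

The job is handed in. By camera and force readings, all five green blanks are in one square pile in the shut drawer and the hasp is down flat over the staple; the hammer did not move, and the cup and glue bottle were not touched.

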